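Stand a copper pipe offcut upright in a tilting holder cup

TASK

Put the copper pipe away in the tilting cup of its stand: first swing the half-raised blue cup all the way down in line with the cradle, then slide the pipe along the cradle fully home into the cup, and finally swing the cup up against its upper stop so that the pipe stands upright in it. Leave it standing there, and do not disturb the carton, the tape roll and the jar.

Things in the scene. Friction and masses are not known exactly. Their poses are not given: they have to be found in the camera images.
- stand: Fixed grey stand; base plate 100 mm along its x, 470 mm along its y (-130 to +340 mm), 12 mm thick. Origin on the bench straight below the cup's hinge axis, z up. The hinge axis runs along the stand's x, 60 mm above the bench, between two steel cheeks (74 mm over both, 44 mm long, tops 76 mm above the bench).
- cradle (a point): Middle of the open aluminium V-cradle, on the axis of a pipe lying in it: at the stand's y = 207 mm, 60 mm above the bench, axes as the stand's. The cradle runs along y, 235 mm long (stand y 90 to 325 mm), straight in line with the lowered cup; its edges stay 3 mm or more below the pipe's axis and 20 mm either side of it.
- cup (a joint): Angle of the blue tilting cup, rad: 0 = level on its lower stop, mouth to the stand's +y, facing the cradle; 1.571 = upright on its upper stop. Stiff hinge (0.4 N m friction), stays where left. Cup: outer radius 20 mm (25 at the mouth), wall 4 mm, bore 32 mm (funnel to 42 at the mouth), mouth 75 mm and inner floor 5 mm from the hinge axis.
- cup_floor (a point): Centre of the cup's inner floor. Turns with the cup: its y axis points out of the mouth along the cup's axis, its x axis is along the hinge; the mouth is 70 mm further along y.
- lever_bar (a point): Centre of the red cross bar (60 mm long, 18 mm diameter, along the hinge) on the cup's steel lever (10 x 6 mm), 120 mm from the hinge axis, at right angles to the cup: with the cup level it is straight above the hinge, with the cup upright straight to the stand's -y. Pushed to +y it lowers the cup; pushed to -y, then down, it raises it. Takes 3 to 9 N.
- pipe: Copper pipe offcut, 28 mm diameter, 160 mm long, ends dark, 0.1 to 0.25 kg, lying loose in the cradle along the stand's y. Origin at the middle of its axis; its y axis runs along the pipe. Fully home in the cup its origin is 80 mm from cup_floor.
- carton: Bystander: brown carton 75 x 110 x 55 mm high; origin at the centre of its underside.
- tape: Bystander: grey tape roll lying flat, 100 mm diameter, 48 mm high; origin at the centre of its underside.
- jar: Bystander: jar 64 mm diameter, 85 mm high with green cap; origin at the centre of its underside.
Things that resemble listed ones, but are neither listed nor needed, are in the scene too. Of the things shaped like the pipe, the copper one is meant.

How it is judged:
On the way, in this order (a step that is already met when the one before it is completed fails the run):
1. the cup lies level in line with the cradle (within 0.08 rad of its lower stop), the pipe still outside (value of joint cup below 0.08 rad and y of pipe in the frame of cup_floor above 0.14 m), for 0.2 s.
2. the pipe is fully home in the lowered cup (its end within 7 mm of the cup's floor) (value of joint cup below 0.12 rad and y of pipe in the frame of cup_floor between 0.07 and 0.087 m and angle between the y axis of pipe and the y axis of cup_floor, either way round below 0.2 rad), for 0.2 s.
At the end, for the whole second after the job is handed in: The cup is upright within 0.08 rad of its upper stop (joint above 1.49), the pipe stands in it, along the cup's axis within 0.2 rad, its end within 7 mm of the cup's floor, at rest, and carton, tape roll and jar are within 30 mm of where they began (value of joint cup above 1.49 rad and y of pipe in the frame of cup_floor between 0.07 and 0.087 m and angle between the y axis of pipe and the y axis of cup_floor, either way round below 0.2 rad and linear speed of pipe below 0.02 m/s and velocity of joint cup below 0.05 rad/s and distance of each of carton, tape, jar from where it was at the start of the episode below 0.03 m); the robot touches nothing.
It fails at once if the pipe falls off the stand (height (world z) of pipe below 0.04 m).
It fails at once if a bystander is shoved (30 mm) or tipped (distance of any of carton, tape, jar from where it was at the start of the episode above 0.03 m or angle between any of carton, tape, jar's own z axis and vertical above 0.4 rad).
It also fails if it takes over 64 s, if anything falls off the work surface, if the arm or the gripper's body presses on something with over 40 N, if the wrist force passes 120 N, or if a joint passes its speed limit or range.

ROBOT

A 7-joint arm with a two-finger parallel gripper is mounted at the origin on the work surface. World frame = base frame: x ahead of the robot, y to its left, z up, the work surface at z = 0. Lengths are in m, angles in rad, forces in N, time in s.
With the tool pointing down it reaches from about 0.35 to 0.9 m from the base axis. Payload 7.2 kg.
Tool frame: the origin (TCP) lies on the centre line of the jaws, within the pads' length; the fingertips stand 17 mm ahead of it and the grasp point (between the pads) lies 2 mm behind it; z points along the fingers, y is the line along which they close (so a half turn about z gives the same grasp; the last joint's range is limited). The gripper opens to 85 mm and grips with 20 to 120 N. Pads are 22 mm wide; open, the fingers measure 114 mm over their backs; the gripper's body (76 mm by 85 mm) begins 54 mm behind the grasp point. The pads swing forward as they close: fully open they stand 13 mm farther back than shut.
Start: joints at [1.138, 0.411, -0.013, 1.596, 0.006, 1.134, -0.082], TCP at [0.223, -0.584, 0.248] pointing down, gripper open.
Joint ranges: [-2.95, 2.95], [-0.29, 1.99], [-1.47, 1.44], [0.14, 2.54], [-1.03, 4.17], [0.13, 1.85], [-2.86, 2.86]. Speed limits (rad/s): [2.39, 2.39, 3.01, 3.01, 3.14, 3.14, 3.14].

INTERFACE

Orientations are given as a unit quaternion [w, x, y, z].
In Python, from rig import arm gives the robot as it stands.
- The arm moves only by the tool carry_out, never from a script. Its argument "motion" is a list that holds one entry, the list of rows, each a list of 6 numbers: the shift along the tool's x, y, z in units of 40 mm (1.0 is 40 mm), then the turn, a rotation vector about the tool's x, y, z in rad. A call has 1 to 12 rows; each row shifts and turns the commanded pose from where the row before left it, along the tool's axes as they then stand; what a row does not reach is not made up. A row lasts 1/10 s, in which the tool goes at most 50 mm and 8.59 degrees, less where a joint would pass 70% of its speed; a pose out of reach is approached as far as the arm can. A call is refused whole if a number of a shift passes 1 or a number of a turn 0.15, either way. A call with a gripper value outside its range is refused whole. "claw" is the finger opening in mm, from 0 to 85.4, set as the call begins (left out, the last holds). The fingers move at their own pace and stop on an object; "force" is the grip in N (left out, the last holds). Time passes only in rows, so rows that do not move let the fingers close. It gives the time, the measured TCP pose, the force, the opening and the grip force at its end, in the units of the state.
- arm.sense(): the state, without advancing time (a new reading comes with each control period).
- arm.capture(name): name is "scene" or "top" or "wrist"; returns a dict with "image" (384x512x3 uint8, red, green, blue), "range_z" (384x512 float32, m along the optical axis (not along the pixel's ray), 0 where there is no reading), "fx", "fy", "cx", "cy" (pixels), "dist" ([k1, k2, p1, p2, k3] as OpenCV has them; the pictures are not rectified), "eye" and "rotation" of the camera in the world; the wrist camera has in their place "hand_eye" (4x4, takes a point from camera to tool coordinates, whose origin is the TCP and whose axes are the flange's). Camera axes: x right, y up, looking along -z (the intrinsics and any distortion apply to the point x, -y, -z); pixel columns grow to the right and rows downward; lengths in m; the calibration is good to about 2 mm. A picture is of the moment at which its call begins: read the wrist's pose just before it.
- arm.close_job(): hands the job in; it is judged then, once.
Trained networks look in the newest picture that a camera, given by its name, has taken for a name from the list of things; names that differ only in an ending like _2 or _b are one class to them, and where a whole thing is asked for, a point or a joint stands for the part that bears it (a point fixed in the world has none). Each returns a list of dicts, best first, with "score" (0 to 1); they miss things now and then, are a little off and sometimes report something else, mostly with a low value. They report only what shows in the picture. A call takes as long as a camera call. They do not tell look-alikes from the thing itself.
- arm.find_in(name, camera): "extent" ([left, top, right, bottom] in pixels, round what is visible of it).
- arm.landmark_of(name, camera): "location" ([row, column] in pixels: a listed point, or the origin of a listed thing).
The state is a dict: "time": time; "joint_pos": joint angles; "qd": joint speeds; "tau": joint torques, N m; "eef_pos": TCP position; "orientation": TCP orientation; "ft_force": force on the tool from outside, world axes, zero at the start; "moment": the same for the moment, N m; "gripper_width": opening from 0.0 (shut) to 1.0 (fully open); "grip_force": force on a finger pad.
Only numpy, scipy, OpenCV 4.12 (cv2) and the standard library are available. Lean on these libraries where they do the work, as an engineer would, in place of code of your own. Each camera call takes 0.05 s, during which the arm holds its last target. There are 200 camera calls.

## Working session

There is one attempt and no reset: what is moved stays moved. The work goes in short steps, Python scripts to look and compute and a tool call to move; the robot and the scene stay as the last step left them, time stands still between calls to the robot, and variables do not carry over. Pictures are saved under pics/ and viewed, at most 10 in all, crops included, and the job is handed in when it is done.

Besides the shell and the picture viewer there is one more tool, called after "Request:" in YAML: its name, and indented under it one key for each argument. carry_out: Moves the arm, as the interface text tells. Its arguments: {"type":"object","properties":{"motion":{"type":"array","items":{"type":"array","items":{"type":"array","items":{"type":"number"}}}},"claw":{"type":"number"},"force":{"type":"number"}},"required":["motion"]}

```bash
ls; mkdir -p pics
cat > h.py <<'E'
import numpy as np, cv2
from rig import arm
def cap(n):
    s=arm.sense(); c=arm.capture(n)
    if n=="wrist":
        w,x,y,z=s["orientation"]
        from scipy.spatial.transform import Rotation as R
        T=np.eye(4);T[:3,:3]=R.from_quat([x,y,z,w]).as_matrix();T[:3,3]=s["eef_pos"]
        M=T@np.array(c["hand_eye"])
    else:
        M=np.eye(4);M[:3,:3]=c["rotation"];M[:3,3]=c["eye"]
    c["M"]=M;return c
def K(c): return np.array([[c["fx"],0,c["cx"]],[0,c["fy"],c["cy"]],[0,0,1.]])
def cloud(c):
    h,w=c["range_z"].shape
    uv=np.stack(np.meshgrid(np.arange(w),np.arange(h)),-1).reshape(-1,1,2).astype(float)
    n=cv2.undistortPoints(uv,K(c),np.array(c["dist"],float)).reshape(h,w,2)
    z=c["range_z"].astype(float)
    P=np.stack([n[...,0]*z,-n[...,1]*z,-z],-1)
    P=P@c["M"][:3,:3].T+c["M"][:3,3]; P[z<=0]=np.nan
    return P
def proj(c,P):
    P=np.atleast_2d(P); q=(P-c["M"][:3,3])@c["M"][:3,:3]
    return cv2.projectPoints(q*[1,-1,-1],np.zeros(3),np.zeros(3),K(c),np.array(c["dist"],float))[0].reshape(-1,2)
def save(n,im,s=1.0):
    cv2.imwrite("pics/"+n,cv2.resize(im[...,::-1],None,fx=s,fy=s,interpolation=cv2.INTER_CUBIC))
E
cat > a.py <<'E'
from h import *
ims=[]
for n in ["scene","top"]:
    c=cap(n); P=cloud(c); np.savez(n,P=P,im=c["image"]); save(n+"0.png",c["image"],1.5)
    print(n,c["eye"],c["fx"])
    for t in ["stand","cup","lever_bar","pipe","carton","tape","jar"]:
        print(t,[([int(v) for v in d["extent"]],round(d["score"],2)) for d in arm.find_in(t,n)[:4]])
    for t in ["cradle","cup_floor","lever_bar","pipe","stand"]:
        for d in arm.landmark_of(t,n)[:3]:
            r,k=[int(round(v)) for v in d["location"]]
            print(t,r,k,round(d["score"],2),P[min(max(r,0),383),min(max(k,0),511)].round(3))
s=arm.sense();print({k:np.round(v,3) for k,v in s.items()})
E
python3 a.py
```

```text
picsTraceback (most recent call last):
  File "a.py", line 4, in <module>
    c=cap(n); P=cloud(c); np.savez(n,P=P,im=c["image"]); save(n+"0.png",c["image"],1.5)
  File "h.py", line 11, in cap
    M=np.eye(4);M[:3,:3]=c["rotation"];M[:3,3]=c["eye"]
                ~^^^^^^^
ValueError: could not broadcast input array from shape (4,) into shape (3,3)
```

Rotation is a quaternion [w,x,y,z].

```bash
python3 - <<'E'
s=open('h.py').read()
s=s.replace("        from scipy.spatial.transform import Rotation as R\n","").replace("import numpy as np, cv2","import numpy as np, cv2\nfrom scipy.spatial.transform import Rotation as R")
s=s.replace('M[:3,:3]=c["rotation"]','M[:3,:3]=R.from_quat(np.roll(c["rotation"],-1)).as_matrix()')
open('h.py','w').write(s)
E
python3 a.py
```

```text
scene [ 1.07902474 -0.37287864  1.1386962 ] 435.5697655628442
stand [([200, 152, 321, 275], 0.66)]
cup [([205, 197, 258, 246], 0.69), ([266, 158, 305, 199], 0.33)]
lever_bar [([208, 195, 257, 246], 0.69)]
pipe [([247, 122, 289, 135], 0.92), ([331, 128, 360, 166], 0.8), ([265, 158, 302, 200], 0.73)]
carton [([253, 256, 291, 305], 0.64)]
tape [([324, 185, 363, 229], 0.83)]
jar [([195, 286, 227, 324], 0.96), ([251, 257, 293, 308], 0.26)]
cradle 172 287 0.94 [0.476 0.141 0.077]
cup_floor 225 242 0.91 [ 0.55  -0.073  0.075]
lever_bar 237 213 0.6 [ 0.562 -0.169  0.128]
lever_bar 288 271 0.58 [ 0.741 -0.11   0.056]
pipe 146 346 0.93 [0.475 0.389 0.026]
pipe 176 286 0.57 [0.486 0.13  0.075]
pipe 128 270 0.54 [0.264 0.231 0.025]
top [0.31191581 0.02757352 1.09992193] 360.5857404187419
stand [([174, 155, 324, 241], 0.9)]
cup [([265, 156, 328, 192], 0.79)]
lever_bar [([266, 152, 325, 190], 0.63)]
pipe [([194, 192, 247, 221], 0.96), ([171, 263, 212, 304], 0.94), ([110, 205, 159, 231], 0.81), ([264, 156, 326, 188], 0.71)]
carton [([265, 105, 306, 146], 0.58)]
tape [([173, 140, 204, 171], 0.68), (
[... 191 characters left out ...]
128]
pipe 205 220 0.9 [0.482 0.13  0.078]
pipe 215 138 0.75 [0.48  0.386 0.026]
pipe 285 193 0.62 [0.261 0.229 0.026]
stand 188 285 0.72 [ 0.519 -0.063  0.063]
{'time': np.float64(1.35), 'joint_pos': array([ 1.138,  0.411, -0.013,  1.596,  0.006,  1.134, -0.082]), 'qd': array([-0.001, -0.   ,  0.   , -0.001,  0.001, -0.   ,  0.   ]), 'tau': array([ 0.0000e+00, -6.0042e+01,  6.8200e-01, -2.9973e+01,  1.4000e-02,
        2.0000e-03,  0.0000e+00]), 'eef_pos': array([ 0.223, -0.584,  0.248]), 'orientation': array([0.   , 0.983, 0.181, 0.   ]), 'ft_force': array([ 0.517, -0.918, -0.432]), 'moment': array([-0.021, -0.002,  0.005]), 'grip_force': np.float64(0.0), 'gripper_width': np.float64(0.999)}
```

Run:
```python
import numpy as np,cv2
a=np.load('scene.npz')['im'][110:330,180:380];b=np.load('top.npz')['im'][95:315,100:365]
o=np.hstack([cv2.resize(a,None,fx=1.7*1,fy=1.7),cv2.resize(b,None,fx=1.7,fy=1.7)])[...,::-1]
cv2.imwrite('pics/both.png',o);print(o.shape)
# stand yaw/pose: fit base plate points z~12mm top view, and pipe points
P=np.load('top.npz')['P'];im=np.load('top.npz')['im'].astype(int)
z=P[...,2];m=np.zeros(z.shape,bool);m[150:245,165:330]=1
q=P[m&(abs(z-.012)<.006)]
r=cv2.minAreaRect(q[:,:2].astype(np.float32));print(len(q),r,cv2.boxPoints(r))
for nme,box in [("top",(194,192,247,221)),("scene",(265,158,302,200))]:
    d=np.load(nme+'.npz');P=d['P'];z=P[...,2]
    m=np.zeros(z.shape,bool);m[box[1]:box[3],box[0]:box[2]]=1
    q=P[m&(z>.062)&(z<.085)];r=cv2.minAreaRect(q[:,:2].astype(np.float32));print(nme,len(q),r,q[:,2].max())
```

```text
(374, 790, 3)
3210 ((0.5195241570472717, 0.05182063579559326), (0.4965471625328064, 0.2834455370903015), 84.7771987915039) [[ 0.35578972 -0.18252131]
 [ 0.6380585  -0.20832303]
 [ 0.6832586   0.28616259]
 [ 0.40098983  0.3119643 ]]
top 487 ((0.48167237639427185, 0.12809312343597412), (0.02733306959271431, 0.15807479619979858), 17.153989791870117) 0.07994721470269184
scene 408 ((0.48233655095100403, 0.1259879767894745), (0.028456907719373703, 0.16355621814727783), 16.85750961303711) 0.08086056478030801
```

View pics/both.png

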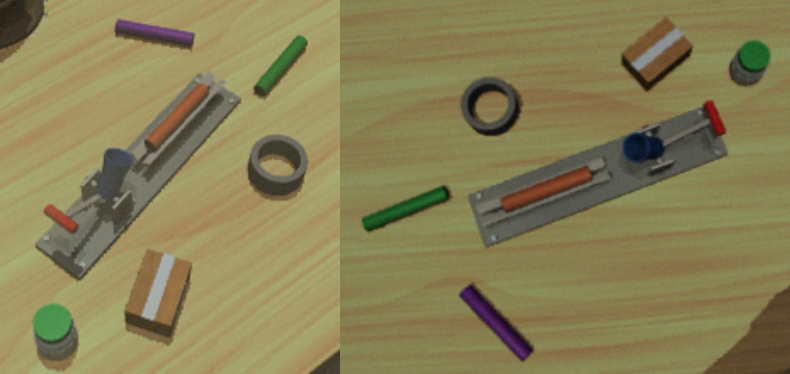

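Run:
```python
from h import *
for n in ['top','scene']:
    d=np.load(n+'.npz');P=d['P'];im=d['im'].astype(int);z=P[...,2]
    reg=np.hypot(P[...,0]-.52,P[...,1]-.05)<.3
    sat=im.max(-1)-im.min(-1)
    th=np.deg2rad(17)
    # grey plate
    m=reg&(sat<25)&(z>.006)&(z<.019)
    m=cv2.morphologyEx(m.astype(np.uint8),cv2.MORPH_OPEN,np.ones((2,2)))
    k,lab,st,_=cv2.connectedComponentsWithStats(cv2.dilate(m,np.ones((5,5))))
    # exclude tape: choose points close to the pipe line
    ax=np.array([-np.sin(th),np.cos(th)]);nx=np.array([np.cos(th),np.sin(th)])
    rel=P[...,:2]-[.482,.127]
    mm=(m>0)&(abs(rel@nx)<.075)
    q=P[mm][:,:2].astype(np.float32);r=cv2.minAreaRect(q);print(n,len(q),r)
    a=rel[mm]@ax;b=rel[mm]@nx;print('along',np.percentile(a,[0,.5,99.5,100]).round(4),'across',np.percentile(b,[0,1,99,100]).round(4))
    red=reg&(im[...,0]>120)&(im[...,1]<60)&(im[...,2]<60)&(z>.08)
    q=P[red];print('red',len(q),q.mean(0),q[:,2].max(),cv2.minAreaRect(q[:,:2].astype(np.float32)))
    bl=reg&(im[...,2]>im[...,0]+25)&(z>.03);q=P[bl];print('blue',len(q),q.mean(0),q.max(0))
    cu=reg&(im[...,0]>im[...,2]+60)&(abs(rel@nx)<.03)&(z>.065)&(z<.09)&(rel@ax>-.12);q=P[cu]
    a=(q[:,:2]-[.482,.127])@ax;print('pipe along',a.min(),a.max(),'across',np.median((q[:,:2]-[.482,.127])@nx), np.polyfit(a,(q[:,:2]-[.482,.127])@nx,1))
```

```text
top 3068 ((0.5063647031784058, 0.03370654582977295), (0.09872813522815704, 0.47047513723373413), 16.3133544921875)
along [-0.331  -0.3243  0.1368  0.1392] across [-0.0559 -0.0525  0.0447  0.0467]
red 58 [ 0.56843367 -0.16206421  0.12847196] 0.13210015372968065 ((0.5688134431838989, -0.16233137249946594), (0.05555253103375435, 0.00909574143588543), 14.844547271728516)
blue 252 [ 0.53169599 -0.03649649  0.10325459] [ 0.55112455 -0.00666978  0.13877361]
pipe along -0.07789175761800352 0.07883982879805872 across -0.0007076049742936578 [ 0.0158238  -0.00048446]
scene 2734 ((0.5080442428588867, 0.055886685848236084), (0.11123409867286682, 0.5109051465988159), 14.07716178894043)
along [-0.3305 -0.329   0.1311  0.1767] across [-0.0478 -0.0439  0.0507  0.0725]
red 2 [ 0.59222906 -0.16362104  0.1263603 ] 0.12868197774947232 ((0.5922290682792664, -0.16362103819847107), (0.000613941578194499, 0.0), 110.25542449951172)
blue 6 [ 0.52933879 -0.0378895   0.13329973] [ 0.54974497 -0.01701638  0.14020181]
pipe along -0.08039735799643517 0.08070991978633453 across 0.0018538638271289342 [0.015168   0.00147619]
```

Request:
carry_out:
  motion:
    - [[0,0,0,0,0,0.082],[0.93,-0.54,0,0,0,0],[0.93,-0.54,0,0,0,0],[0.93,-0.54,0,0,0,0],[0.93,-0.54,0,0,0,0],[0.93,-0.54,0,0,0,0],[0.93,-0.54,0,0,0,0],[0.93,-0.54,0,0,0,0],[0.93,-0.54,0,0,0,0],[0.93,-0.54,0,0,0,0],[0.93,-0.54,0,0,0,0],[0.93,-0.54,0,0,0,0]]
  claw: 0
  force: 40

```text
time: 2.55
eef_pos: [0.5507, -0.2402, 0.2485]
orientation: [0.0, 0.99, 0.141, 0.0]
ft_force: [0.7, -1.0, -0.0]
gripper_width: 0.004
grip_force: 0.0
```

```bash
cat >> h.py <<'E'
TH=np.deg2rad(16.2); O=np.array([.537,-.067,0])
Rs=np.array([[np.cos(TH),-np.sin(TH),0],[np.sin(TH),np.cos(TH),0],[0,0,1]])
def st(p): return (np.asarray(p)-O)@Rs
def where():
    s=arm.sense(); q=R.from_quat(np.roll(s["orientation"],-1)).as_matrix()
    print("t",s["time"],"stand",st(s["eef_pos"]).round(4),"f",(Rs.T@s["ft_force"]).round(2),"toolx",(Rs.T@q[:,0]).round(3),"z",q[:,2].round(3),"w",s["gripper_width"])
def bar():
    c=cap("top");P=cloud(c);im=c["image"].astype(int)
    m=(im[...,0]>120)&(im[...,1]<60)&(im[...,2]<60)&(P[...,2]>.03)&(np.hypot(P[...,0]-.55,P[...,1]+.1)<.2)
    S=st(P[m]);print("bar n",len(S),S.mean(0).round(4) if len(S) else "");return c,P
E
python3 -c "
from h import *
where()
P=np.load('top.npz')['P']
for n,(a,b,c,d) in dict(carton=(265,105,306,146),tape=(173,140,204,171),jar=(329,116,351,143)).items():
    q=P[b:d,a:c].reshape(-1,3);q=q[q[:,2]>.03];print(n,st(q).min(0).round(3),st(q).max(0).round(3))
"
```

```text
t 2.55 stand [-0.0352 -0.1701  0.2485] f [ 0.42 -1.16 -0.02] toolx [ 1. -0.  0.] z [ 0. -0. -1.] w 0.004068207052599238
carton [ 0.12  -0.131  0.03 ] [ 0.223 -0.006  0.061]
tape [0.138 0.2   0.03 ] [0.24  0.298 0.053]
jar [ 0.06  -0.247  0.03 ] [ 0.119 -0.191  0.09 ]
```

Request:
carry_out:
  motion:
    - [[0.88,-0.3,0,0,0,0],[0,0,0.8,0,0,0],[0,0,0.8,0,0,0],[0,0,0.8,0,0,0],[0,0,0.8,0,0,0],[0,0,0,0,0,0]]

```text
time: 3.15
eef_pos: [0.5773, -0.2193, 0.116]
orientation: [-0.002, 0.99, 0.141, -0.004]
ft_force: [-0.4, -0.3, 0.4]
gripper_width: -0.002
grip_force: 0.0
```

```bash
python3 -c "
from h import *
where()
c=cap('scene');save('s1.png',c['image'][120:320,150:400],3)"
```

```text
t 3.15 stand [-0.0038 -0.1575  0.116 ] f [-0.5  -0.13  0.37] toolx [ 1.     0.    -0.007] z [-0.007  0.002 -1.   ] w -0.0018944847700199752
```

View pics/s1.png

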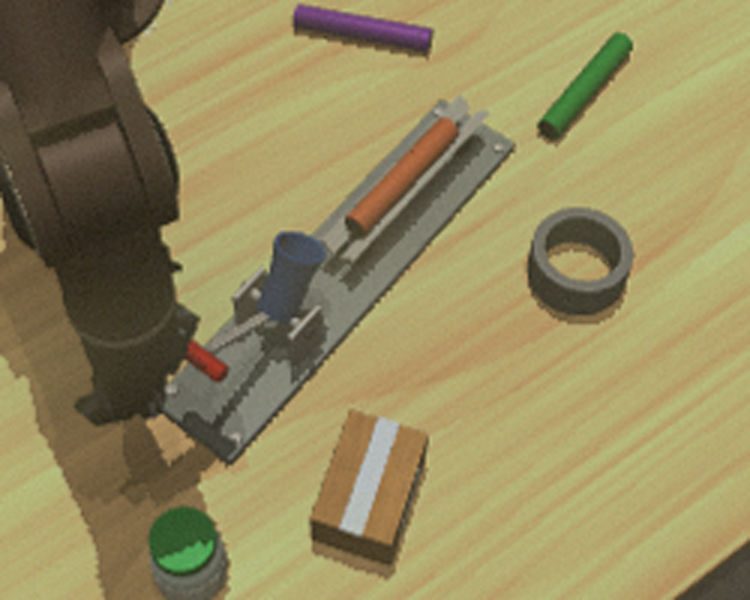

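Request:
carry_out:
  motion:
    - [[0.1,-0.56,0,0,0,0],[0,-0.38,-0.15,0,0,0],[0,-0.38,-0.5,0,0,0],[0,-0.38,-0.25,0,0,0],[0,-0.38,-0.2,0,0,0],[0,-0.38,-0.12,0,0,0],[0,-0.38,-0.08,0,0,0],[0,-0.38,-0.05,0,0,0],[0,0,0,0,0,0]]

```text
time: 4.1
eef_pos: [0.5503, -0.0953, 0.1796]
orientation: [0.002, 0.99, 0.141, 0.004]
ft_force: [1.1, -1.9, 2.1]
gripper_width: 0.001
grip_force: 1.8
```

```bash
python3 -c "
from h import *
where();bar();where()"
```

```text
t 4.1 stand [ 0.0049 -0.0309  0.1796] f [ 0.58 -2.1   2.08] toolx [1.    0.    0.008] z [ 0.009 -0.002 -1.   ] w 0.001310945630915519
bar n 24 [-0.0149 -0.0064  0.1871]
t 4.15 stand [ 0.0043 -0.031   0.1784] f [ 0.16 -1.77  1.76] toolx [1.    0.001 0.006] z [ 0.007 -0.002 -1.   ] w -0.0012443870296920407
```

Nearly level; push on to the lower stop.

Request:
carry_out:
  motion:
    - [[0,-0.1,0.1,0,0,0],[0,-0.1,0,0,0,0],[0,-0.1,0,0,0,0],[0,-0.05,0,0,0,0],[0,-0.05,0,0,0,0],[0,0,0,0,0,0]]

```text
time: 4.75
eef_pos: [0.5447, -0.085, 0.1703]
orientation: [0.003, 0.99, 0.139, 0.001]
ft_force: [6.5, -17.8, 0.0]
gripper_width: 0.001
grip_force: 9.2
```

```bash
python3 -c "
from h import *
where();bar();where()"
```

```text
t 4.75 stand [ 0.0024 -0.0195  0.1703] f [  1.25 -18.87   0.05] toolx [ 1.    -0.004  0.001] z [ 0.003 -0.006 -1.   ] w 0.0007163519528601212
bar n 19 [-0.016   0.0127  0.1821]
t 4.8 stand [ 0.0024 -0.0194  0.1703] f [  1.96 -18.02  -0.12] toolx [ 1.    -0.004  0.001] z [ 0.003 -0.005 -1.   ] w 0.0008595267738129421
```

Request:
carry_out:
  motion:
    - [[0,0.5,0,0,0,0],[0,0,-1,0,0,0],[0,0,-1,0,0,0],[0,-0.92,-0.2,0,0,0],[0,-0.92,0,0,0,0],[0,-0.92,0,0,0,0],[0,-0.92,0,0,0,0],[0,-0.92,0,0,0,0],[0,-0.92,0,0,0,0],[0,-0.92,0,0,0,0],[0,-0.92,0,0,0,0],[0,-0.92,0,0,0,0]]

```text
time: 6.0
eef_pos: [0.4545, 0.2207, 0.2573]
orientation: [-0.0, 0.99, 0.142, -0.002]
ft_force: [-0.4, -0.2, -0.2]
gripper_width: 0.003
grip_force: 0.0
```

Run:
```python
from h import *
where()
c=cap('scene');P=cloud(c);im=c['image'].astype(int)
S=st(P);m=(im[...,0]>im[...,2]+50)&(abs(S[...,0])<.02)&(S[...,2]>.065)&(S[...,2]<.085)&(S[...,1]>.08)&(S[...,1]<.34)
q=S[m];print('pipe',len(q),q.min(0),q.max(0),q.mean(0))
save('s2.png',c['image'][100:300,150:400],3)
```

```text
t 6.0 stand [0.0011 0.2993 0.2573] f [-0.39 -0.05 -0.22] toolx [ 1.     0.001 -0.003] z [-0.003 -0.    -1.   ] w 0.002602209498955073
pipe 317 [-0.00999264  0.12123093  0.06539787] [0.01443392 0.28105305 0.081925  ] [0.00299244 0.20027168 0.07393472]
```

View pics/s2.png

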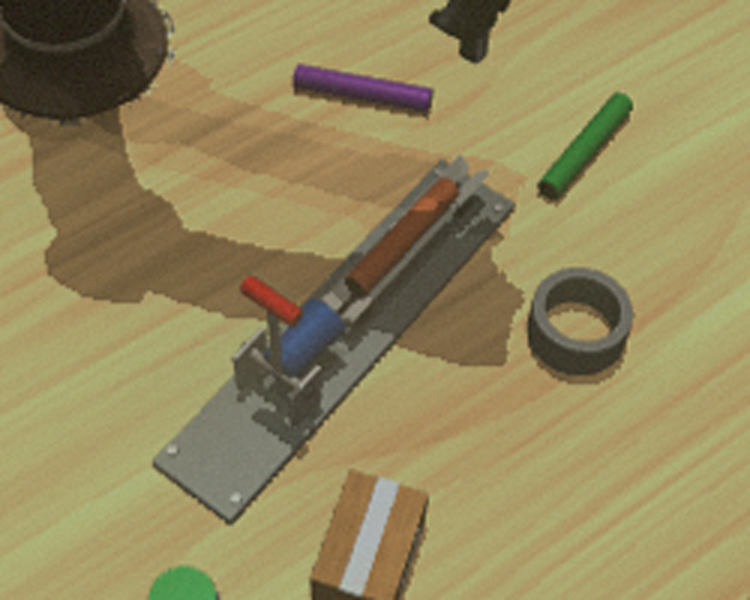

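Request:
carry_out:
  motion:
    - [[0,-0.5,0.2,0,0,0],[0,0,1,0,0,0],[0,0,1,0,0,0],[0,0,1,0,0,0],[0,0,0.7,0,0,0],[0,0,0.3,0,0,0],[0,0,0.2,0,0,0],[0,0,0,0,0,0]]

```text
time: 6.85
eef_pos: [0.4507, 0.2382, 0.082]
orientation: [0.0, 0.99, 0.141, -0.001]
ft_force: [0.3, 0.1, -0.3]
gripper_width: 0.001
grip_force: 0.0
```

```bash
python3 -c "
from h import *
where()"
```

```text
t 6.85 stand [0.0023 0.3171 0.082 ] f [ 0.3  -0.01 -0.28] toolx [ 1.     0.    -0.001] z [-0.001 -0.    -1.   ] w 0.000920203814418521
```

Request:
carry_out:
  motion:
    - [[0,0.2,0.08,0,0,0],[0,0.3,0,0,0,0],[0,0.3,0,0,0,0],[0,0.3,0,0,0,0],[0,0.3,0,0,0,0],[0,0.3,0,0,0,0],[0,0.3,0,0,0,0],[0,0,0,0,0,0]]

```text
time: 7.65
eef_pos: [0.4744, 0.1596, 0.0795]
orientation: [0.0, 0.99, 0.14, 0.001]
ft_force: [0.9, 1.3, 0.7]
gripper_width: -0.001
grip_force: 0.5
```

```bash
cat >> h.py <<'E'
def pipe():
    for n in ('scene','top'):
        c=cap(n);S=st(cloud(c));im=c['image'].astype(int)
        m=(im[...,0]>im[...,2]+40)&(im[...,0]>im[...,1]*1.6)&(abs(S[...,0])<.022)&(S[...,2]>.063)&(S[...,2]<.085)&(S[...,1]>.04)&(S[...,1]<.34)
        q=S[m];print('pipe',n,len(q),q.min(0).round(3) if len(q) else '',q.max(0).round(3) if len(q) else '')
    return c
E
python3 -c "
from h import *
where();pipe()"
```

```text
t 7.65 stand [0.0031 0.2351 0.0795] f [1.23 1.01 0.67] toolx [ 1.    -0.002  0.001] z [ 0.001  0.    -1.   ] w -0.001045765583827733
pipe scene 3 [-0.     0.138  0.074] [0.01  0.163 0.076]
pipe top 198 [-0.01   0.078  0.063] [0.014 0.155 0.08 ]
```

Request:
carry_out:
  motion:
    - [[-0.05,0.3,0,0,0,0],[0,0.3,0,0,0,0],[0,0.3,0,0,0,0],[0,0.3,0,0,0,0],[0,0.1,0,0,0,0],[0,0,0,0,0,0]]

```text
time: 8.35
eef_pos: [0.4862, 0.1092, 0.0789]
orientation: [0.0, 0.99, 0.14, -0.0]
ft_force: [-0.2, 0.3, -0.8]
gripper_width: -0.002
grip_force: 0.0
```

```bash
python3 -c "
from h import *
where();pipe()"
```

```text
t 8.35 stand [0.0003 0.1834 0.0789] f [-0.12  0.36 -0.77] toolx [ 1.    -0.002 -0.001] z [-0.    -0.001 -1.   ] w -0.0015615369099765374
pipe scene 3 [-0.003  0.086  0.076] [0.    0.118 0.078]
pipe top 5 [0.003 0.08  0.071] [0.011 0.084 0.075]
```

Request:
carry_out:
  motion:
    - [[0,0.1,0,0,0,0],[0,0.1,0,0,0,0],[0,0.05,0,0,0,0],[0,0.05,0,0,0,0],[0,0,0,0,0,0]]

```text
time: 8.95
eef_pos: [0.4877, 0.1053, 0.0791]
orientation: [-0.003, 0.99, 0.144, -0.0]
ft_force: [-6.8, 19.0, 1.5]
gripper_width: 0.0
grip_force: 9.9
```

```bash
python3 -c "
from h import *
where()"
```

```text
t 8.95 stand [0.0007 0.1793 0.0791] f [-1.23 20.18  1.49] toolx [1.    0.005 0.001] z [-0.001  0.007 -1.   ] w 0.00021037469851633106
```

Request:
carry_out:
  motion:
    - [[0,-0.5,0,0,0,0],[0,-0.5,0,0,0,0],[0,0,-1,0,0,0],[0,0,-1,0,0,0],[0,0,-0.5,0,0,0],[0,0,0,0,0,0]]

```text
time: 9.55
eef_pos: [0.4799, 0.138, 0.1821]
orientation: [-0.0, 0.99, 0.141, 0.003]
ft_force: [1.0, -0.5, -0.7]
gripper_width: 0.001
grip_force: 0.0
```

```bash
python3 -c "
from h import *
where();c=pipe();bar()
d=cap('scene');save('s3.png',d['image'][120:280,190:350],3.7)"
```

```text
t 9.55 stand [0.0023 0.2128 0.1821] f [ 0.82 -0.73 -0.68] toolx [1.    0.    0.005] z [ 0.005  0.001 -1.   ] w 0.001006639025651234
pipe scene 3 [-0.006  0.123  0.073] [0.007 0.157 0.075]
pipe top 140 [-0.009  0.079  0.064] [0.014 0.133 0.083]
bar n 106 [0.0022 0.0039 0.1871]
```

View pics/s3.png

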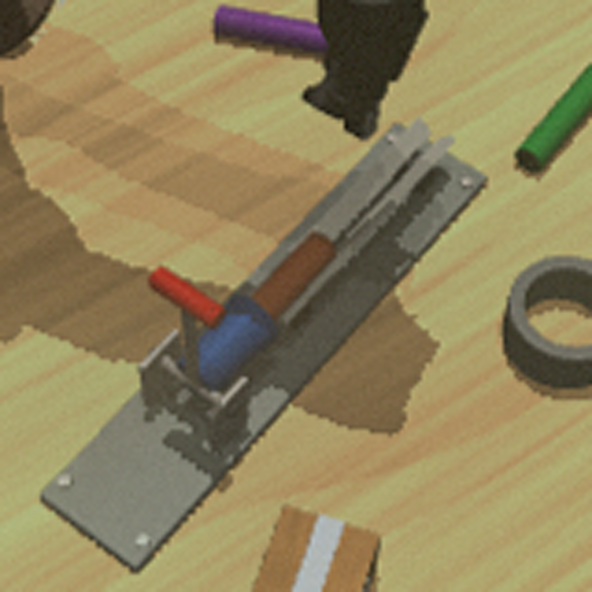

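Request:
carry_out:
  motion:
    - [[-0.05,0.98,-0.05,0,0,0],[0,0.98,0,0,0,0],[0,0.98,0,0,0,0],[0,0.98,0,0,0,0],[0,0.75,0,0,0,0],[0,0.26,0.02,0,0,0],[0,0.26,0.03,0,0,0],[0,0.25,0.04,0,0,0],[0,0.25,0.04,0,0,0],[0,0.24,0.07,0,0,0],[0,0.24,0.08,0,0,0]]

```text
time: 10.85
eef_pos: [0.544, -0.0968, 0.1686]
orientation: [-0.002, 0.99, 0.143, -0.001]
ft_force: [-1.7, 7.0, -2.2]
gripper_width: -0.003
grip_force: 3.3
```

```bash
python3 -c "
from h import *
where();bar()"
```

```text
t 10.85 stand [-0.0016 -0.0306  0.1686] f [ 0.31  7.19 -2.16] toolx [ 1.     0.003 -0.002] z [-0.003  0.003 -1.   ] w -0.0031084444378974485
bar n 2 [0.01   0.1135 0.1198]
```

Request:
carry_out:
  motion:
    - [[0,0.25,-0.02,0,0,0],[0,0.25,-0.02,0,0,0],[0,0.1,0,0,0,0],[0,0,0,0,0,0]]

```text
time: 11.3
eef_pos: [0.5515, -0.1216, 0.1709]
orientation: [-0.001, 0.99, 0.142, -0.001]
ft_force: [-1.4, 1.8, 0.0]
gripper_width: -0.001
grip_force: 0.9
```

```bash
python3 -c "
from h import *
where()"
```

```text
t 11.3 stand [-0.0013 -0.0565  0.1709] f [-0.85  2.14  0.03] toolx [ 1.     0.001 -0.001] z [-0.001  0.001 -1.   ] w -0.0009965713037302225
```

Request:
carry_out:
  motion:
    - [[0,-0.15,-0.2,0,0,0],[0,0,-0.8,0,0,0],[0,0.8,0,0,0,0],[0,0,0,0,0,0]]

```text
time: 11.7
eef_pos: [0.5602, -0.152, 0.2133]
orientation: [0.002, 0.99, 0.139, 0.001]
ft_force: [-0.9, -0.7, -0.2]
gripper_width: -0.002
grip_force: 0.0
```

```bash
python3 -c "
from h import *
where();bar()
d=cap('scene');save('s4.png',d['image'][120:300,170:350],3.3)"
```

```text
t 11.7 stand [-0.0015 -0.0881  0.2133] f [-1.07 -0.38 -0.19] toolx [ 1.    -0.004  0.002] z [ 0.003 -0.004 -1.   ] w -0.0018635415610342408
bar n 31 [-0.0119 -0.0605  0.1593]
```

View pics/s4.png

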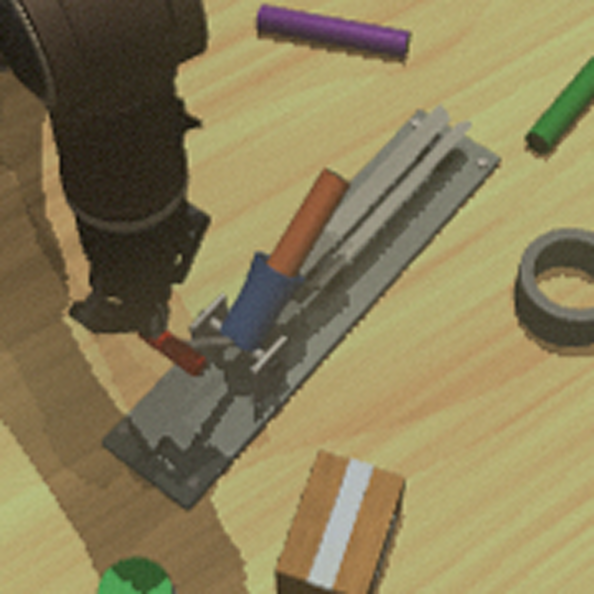

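Request:
carry_out:
  motion:
    - [[0,-0.2,0,0,0,0],[0,0,0.5,0,0,0],[0,0,0.4,0,0,0],[0,0.15,0.18,0,0,0],[0,0.15,0.19,0,0,0],[0,0.13,0.21,0,0,0],[0,0.13,0.21,0,0,0],[0,0,0,0,0,0]]

```text
time: 12.6
eef_pos: [0.5646, -0.1641, 0.1452]
orientation: [0.002, 0.99, 0.14, 0.002]
ft_force: [0.9, -3.1, 5.2]
gripper_width: 0.0
grip_force: 2.4
```

```bash
python3 -c "
from h import *
where();bar()"
```

```text
t 12.6 stand [-0.0006 -0.101   0.1452] f [ 0.01 -3.23  5.17] toolx [ 1.    -0.002  0.003] z [ 0.004 -0.004 -1.   ] w 0.00045105711295884273
bar n 0
```

Request:
carry_out:
  motion:
    - [[0,0.12,0.22,0,0,0],[0,0.12,0.22,0,0,0],[0,0.08,0.24,0,0,0],[0,0.05,0.25,0,0,0],[0,0.03,0.25,0,0,0],[0,0,0.15,0,0,0],[0,0,0,0,0,0]]

```text
time: 13.35
eef_pos: [0.5669, -0.1759, 0.0897]
orientation: [-0.001, 0.99, 0.141, -0.001]
ft_force: [-0.6, 0.0, -0.1]
gripper_width: 0.001
grip_force: 0.0
```

```bash
python3 -c "
from h import *
where();bar()"
```

```text
t 13.35 stand [-0.0017 -0.1129  0.0897] f [-0.61  0.21 -0.08] toolx [ 1.     0.001 -0.001] z [-0.002  0.001 -1.   ] w 0.0005520732692285554
bar n 0
```

```bash
python3 -c "
from h import *
d=cap('scene');save('s5.png',d['image'][120:300,170:350],3.3)
S=st(cloud(d));im=d['image'].astype(int)
m=(im[...,2]>im[...,0]+20)&(abs(S[...,1])<.1)&(abs(S[...,0])<.05);q=S[m];print('blue',len(q),q.mean(0),q.max(0),q.min(0))
m=(im[...,0]>im[...,2]+40)&(im[...,0]>im[...,1]*1.6)&(abs(S[...,1])<.1)&(abs(S[...,0])<.05)&(S[...,2]>.1);q=S[m];print('cu',len(q),q.mean(0),q.max(0),q.min(0))
"
```

```text
blue 35 [ 0.00412227 -0.000596    0.13728133] [0.02582229 0.02742361 0.14204634] [-0.02165078 -0.02101275  0.13360893]
cu 6 [-1.25166621e-04  5.79123004e-03  2.25822489e-01] [0.00958065 0.01396969 0.22786754] [-0.00858287  0.00044154  0.22259253]
```

View pics/s5.png

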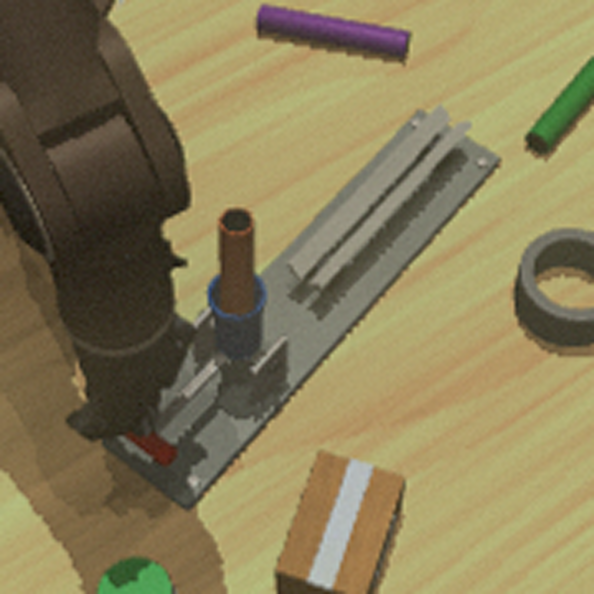

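The cup stands nearly upright with the pipe in it (pipe end at about crop (237,215), top z ≈ 0.225); now press the bar down gently onto the stop.

Request:
carry_out:
  motion:
    - [[0,0.1,0.05,0,0,0],[0,0,0.08,0,0,0],[0,0,0.08,0,0,0],[0,0,0.05,0,0,0],[0,0,0,0,0,0]]

```text
time: 13.95
eef_pos: [0.5692, -0.1808, 0.0849]
orientation: [0.001, 0.99, 0.141, 0.001]
ft_force: [-13.8, 3.6, 41.0]
gripper_width: -0.005
grip_force: 20.7
```

```bash
python3 -c "
from h import *
where()"
```

```text
t 13.95 stand [-0.0008 -0.1183  0.0849] f [-12.23   7.29  41.05] toolx [ 1.    -0.     0.001] z [ 0.002 -0.001 -1.   ] w -0.0051992029927962445
```

Request:
carry_out:
  motion:
    - [[0,0,-0.2,0,0,0],[0,0,-0.5,0,0,0],[0,0.5,-0.8,0,0,0],[0,0.8,-0.8,0,0,0],[0,0.8,-0.8,0,0,0],[0,0.9,-0.5,0,0,0],[0,0.9,0,0,0,0],[0,0,0,0,0,0]]

```text
time: 14.75
eef_pos: [0.6114, -0.3375, 0.2241]
orientation: [0.002, 0.99, 0.138, -0.0]
ft_force: [-0.2, -0.1, 0.2]
gripper_width: -0.003
grip_force: 0.0
```

```bash
python3 -c "
from h import *
where();bar()
d=cap('scene');save('s6.png',d['image'][120:320,170:370],3)
S=st(cloud(d));im=d['image'].astype(int)
m=(im[...,2]>im[...,0]+20)&(abs(S[...,1])<.1)&(abs(S[...,0])<.05)&(S[...,2]>.1);q=S[m];print('blue',len(q),q.mean(0))
for n,(lo,hi) in dict(carton=((.1,-.15),(.24,.01)),tape=((.12,.18),(.26,.32)),jar=((.04,-.27),(.14,-.17))).items():
    c=cap('top');T=st(cloud(c));mm=(T[...,0]>lo[0])&(T[...,0]<hi[0])&(T[...,1]>lo[1])&(T[...,1]<hi[1])&(T[...,2]>.03);q=T[mm];print(n,q.min(0).round(3),q.max(0).round(3))
"
```

```text
t 14.75 stand [-0.0041 -0.2805  0.2241] f [-0.18 -0.    0.22] toolx [ 1.    -0.007 -0.001] z [ 0.    -0.004 -1.   ] w -0.003027207157765648
bar n 69 [ 0.0031 -0.1162  0.0678]
blue 23 [0.00490095 0.00203146 0.13657423]
carton [ 0.121 -0.134  0.03 ] [ 0.222 -0.006  0.062]
tape [0.139 0.2   0.03 ] [0.24  0.299 0.053]
jar [ 0.04  -0.267  0.03 ] [ 0.118 -0.19   0.599]
```

View pics/s6.png

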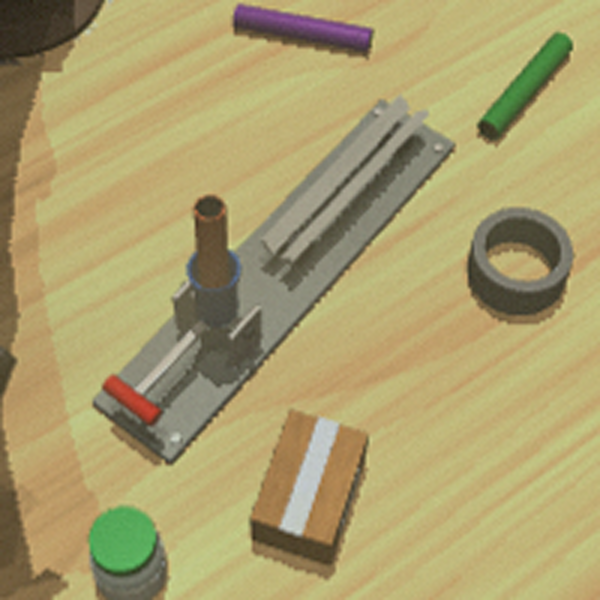

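The cup is upright on its stop (bar top z ≈ 0.068), the pipe stands in it at crop (210,240), and the bystanders are unmoved. I'm handing the job in.

```bash
python3 -c "
from rig import arm
print(arm.close_job())"
```

```text
the job is handed in; nothing more can be done
None
```

The pipe stands fully home in the upright cup against its upper stop, the carton, tape roll and jar are where they began, and I handed the job in at about 15 s; no verdict came back.

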